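Switch the vial roll-off rack to the empty tray

TASK

The left tray of the vial roll-off rack is full, so send the four waiting vials to the right: with closed fingertips push the empty right tray fully home against the chute, rock the seesaw gate over by pressing its raised right end all the way down, and only then press down the black thumb tab of the lane stop so that the vials roll into the right tray. Grasp and lift nothing, do not touch the vials, and leave the things standing around where they are; finish when all four vials lie at rest in the right tray with the gate still over to the right.

Things in the scene. Friction and masses are not known exactly. Their poses are not given: they have to be found in the camera images.
- rack: two-way vial roll-off rack, fixed on the bench: aluminium base 104 x 590 x 4 mm, side plates to z 129 mm, steel feed deck, seesaw gate, an outlet chute and tray at each end. Origin on the bench straight below the gate's pin; x away from the robot (give or take the yaw), y left along the track, z up. The pin lies along x at z 63 mm. The left tray with its four vials is full and part of the rack
- feed_exit (a point): exit edge of the feed deck (64 mm wide inside), above the gate's pin, at rack y +18, z 98 mm; the deck rises to the left to y +153, z 122 mm and holds the waiting vials. Across the gap a deflector plate (y -22 to -25, z 98 to 128 mm) drops vials on the middle of the gate; right of it the gate, chute and tray lie open from above
- chute_lip (a point): lower lip of the right outlet chute, rack y -147, z 26 mm; the chute starts at the gate's right end (y -94, z 40 mm). Below it a foot plate with its face at y -138 mm stops the tray
- tray_home (a point): where the origin of the right tray must be when it is fully home against the foot plate: rack x 0, y -205.5, z 4 mm. Two guide rails (14 mm high, 83 mm apart) lead the tray there along rack +y
- tray: the empty white plastic tray, 80 (x) x 135 (y) x 40 mm, about 0.45 kg, slides on the base plate between the right guide rails. Origin: centre of its underside; axes like the rack's. Low wall (14 mm) towards the chute (+y), sides 34 mm, outer end wall (outer face at y -67.5 mm) 40 mm high. Starts 35 to 65 mm short of home, on the -y side; takes 1 to 5 N to push
- gate (a joint): the seesaw gate: steel channel 190 mm long, 64 mm wide inside, flanges 12 mm high, rocking on the pin; a tumbler weight behind it carries it over centre to either end stop and keeps it there. 0 = left end fully down (as it starts, within 0.05), 0.25 = level, 0.50 = right end fully down on its stop; well under 1 N on the end rocks it
- gate_right_end (a point): point on the upper face of the gate's floor, on its centre line, 86 mm to the right of the pin (9 mm short of the right end), where a fingertip can press it; moves with the gate: about 89 mm above the bench when the left end is down, 46 mm when the right end is fully down
- stop (a joint): lane stop at the deck's exit: crank on a pin along the track at rack x -46, y +18, z 138 mm; a steel blade hangs before the first vial, a black thumb tab sticks out towards the robot. 0 (to 0.06) = closed; pressing the tab straight down turns it to 0.90 = blade fully up, its end stop. Friction (about 1 N at the tab) keeps it where it is left; vials pass from about 0.7 on
- stop_tab (a point): middle of the upper face of the black thumb tab (22 x 22 mm) of the lane stop, 41 mm from its pin; it slopes up towards the robot when closed (about 159 mm above the bench) and down when open (about 123 mm); moves with the stop
- vial_1: waiting vial no. 1 from the stop: lying clear glass sample vial with a paper band and white screw cap, 28 mm diameter, 58 mm long, about 35 g; origin at its centre, its own x is its long axis (cap at +x)
- vial_2: waiting vial no. 2 from the stop: lying clear glass sample vial with a paper band and white screw cap, 28 mm diameter, 58 mm long, about 35 g; origin at its centre, its own x is its long axis (cap at +x)
- vial_3: waiting vial no. 3 from the stop: lying clear glass sample vial with a paper band and white screw cap, 28 mm diameter, 58 mm long, about 35 g; origin at its centre, its own x is its long axis (cap at +x)
- vial_4: waiting vial no. 4 from the stop: lying clear glass sample vial with a paper band and white screw cap, 28 mm diameter, 58 mm long, about 35 g; origin at its centre, its own x is its long axis (cap at +x)
- petri_dish: bystander: covered petri dish, 64 mm wide, 16 mm high, in front of the rack's right half; origin at the centre of its underside
- marker: bystander: marker pen, 135 x 17 x 16 mm, lying in front of the rack's left half; origin under its middle
- beaker: bystander: glass beaker, 76 mm wide, 92 mm high, left of the rack; origin under its centre
- tape_roll: bystander: roll of label tape, 96 mm wide, 25 mm high, left of the rack; origin under its centre
- notebook: bystander: closed notebook 210 x 152 x 14 mm, on the right; origin under its centre
- sample_jar: bystander: white jar with a blue lid, 67 mm wide, 174 mm high; origin under its centre; behind the rack or to its right
- brown_bottle: bystander: brown glass bottle, 70 mm wide, 180 mm high; origin under its centre; behind the rack or to its right
- square_bottle: bystander: square white bottle with a blue cap, 69 x 84 x 148 mm; origin under its centre; behind the rack or to its right

How it is judged:
By the outcome, as a careful person would: the job done as asked, in the order asked, and still so for the second after the job is handed in, with the robot touching nothing.
It also fails if it takes over 54 s, if anything falls off the work surface, if the arm or the gripper's body presses on something with over 40 N, if the wrist force passes 120 N, or if a joint passes its speed limit or range.

ROBOT

A 7-joint arm with a two-finger parallel gripper is mounted at the origin on a cart in front of the work surface, level with it; the furniture and walls round the work are solid. World frame = base frame: x ahead of the robot, y to its left, z up, the work surface at z = 0. Lengths are in m, angles in rad, forces in N, time in s.
With the tool pointing down it reaches from about 0.425 to 0.875 m from the base axis. Payload 4.7 kg.
Tool frame: the origin (TCP) lies where the fingers leave the gripper's body, on its centre line; the fingertips stand 70 mm ahead of it and the grasp point (between the pads) lies 51 mm ahead of it; z points along the fingers, y is the line along which they close (so a half turn about z gives the same grasp; the last joint's range is limited). The gripper opens to 87 mm and grips with 3 to 60 N. Pads are 19 mm wide; open, the fingers measure 117 mm over their backs; the gripper's body (75 mm by 190 mm) begins 51 mm behind the grasp point.
Start: joints at [-1.107, 0.321, -0.07, 1.45, 0.023, 1.371, -0.057], TCP at [0.283, 0.585, 0.292] pointing down, gripper open.
Joint ranges: [-2.86, 2.86], [-0.3, 2.09], [-1.38, 1.24], [0.06, 2.45], [-1.56, 4.7], [0.09, 2.05], [-2.69, 2.69]. Speed limits (rad/s): [2.57, 2.57, 3.14, 3.14, 3.14, 3.14, 3.14].

INTERFACE

Orientations are given as a rotation vector (axis times angle).
In Python, from bench import get_state, get_image, get_calibration, close_job gives the robot as it stands.
- The arm moves only by the tool send_rows, never from a script. Its argument "rows" is a list of rows, each an object of numbers: "hand": the finger opening in mm, from 0 to 87; "x", "y", "z": the shift along the world's x, y, z in mm; "roll": the turn about the world's z in degrees. A call has 1 to 10 rows; each row shifts and turns the commanded pose from where the row before left it; what a row does not reach is not made up. A row lasts 1/10 s, in which the tool goes at most 50 mm and 8.59 degrees, less where a joint would pass 70% of its speed; a pose out of reach is approached as far as the arm can. A call is refused whole if a number of a shift passes 50 or a number of a turn 8.59, either way. A call with a gripper value outside its range is refused whole. The fingers move at their own pace and stop on an object; "force" is the grip in N (left out, the last holds). Time passes only in rows, so rows that do not move let the fingers close. It gives the time, the measured TCP pose, the force, the opening and the grip force at its end, in the units of the state.
- get_state(): the state, without advancing time (a new reading comes with each control period).
- get_image(name): name is "side" or "top" or "wrist"; returns the picture (384x512x3 uint8, blue, green, red); there is no depth.
- get_calibration(name): a dict with "mtx" (3x3 intrinsics, pixels), "D" ([k1, k2, p1, p2, k3] as OpenCV has them; the pictures are not rectified), "world_from_camera" (4x4, takes a point from camera to world coordinates). Camera axes: x right, y down, z forward; pixel columns grow to the right and rows downward; lengths in m; the calibration is good to about 2 mm. A picture is of the moment at which its call begins: read the wrist's pose just before it. get_calibration takes no time and is no camera call; for the wrist camera it gives the pose at the moment of the call.
- close_job(): hands the job in; it is judged then, once.
The state is a dict: "time": time; "joint_positions": joint angles; "qd": joint speeds; "joint_torque": joint torques, N m; "position": TCP position; "tool_rot": TCP orientation; "ft_force": force on the tool from outside, world axes, zero at the start; "torque": the same for the moment, N m; "grip_width": opening from 0.0 (shut) to 1.0 (fully open); "grip_force": force on a finger pad.
Only numpy, scipy, OpenCV 4.12 (cv2) and the standard library are available. Lean on these libraries where they do the work, as an engineer would, in place of code of your own. Each camera call takes 0.05 s, during which the arm holds its last target. There are 200 camera calls.

## Working session

There is one attempt and no reset: what is moved stays moved. The work goes in short steps, Python scripts to look and compute and a tool call to move; the robot and the scene stay as the last step left them, time stands still between calls to the robot, and variables do not carry over. Pictures are saved under pics/ and viewed, at most 10 in all, crops included, and the job is handed in when it is done.

Besides the shell and the picture viewer there is one more tool, called after "Emit:" by a JSON object that holds its "name" and its "arguments", one argument or row to a line. send_rows: Moves the arm, as the interface text tells. Its arguments: {"type":"object","properties":{"rows":{"type":"array","items":{"type":"object","properties":{"hand":{"type":"number"},"x":{"type":"number"},"y":{"type":"number"},"z":{"type":"number"},"roll":{"type":"number"}}}},"force":{"type":"number"}},"required":["rows"]}

```bash
mkdir -p pics; cat > h.py <<'E'
import numpy as np, cv2
from bench import *
def ray(cam,u,v,c=None):
    c=c or get_calibration(cam); K=np.array(c["mtx"]);D=np.array(c["D"]);T=np.array(c["world_from_camera"])
    p=cv2.undistortPoints(np.array([[[u,v]]],float),K,D)[0,0]
    return T[:3,3],T[:3,:3]@np.array([p[0],p[1],1])
def onz(cam,u,v,z):
    o,d=ray(cam,u,v); return o+d*(z-o[2])/d[2]
def proj(cam,P):
    c=get_calibration(cam);T=np.linalg.inv(np.array(c["world_from_camera"]))
    r=cv2.Rodrigues(T[:3,:3])[0]
    return cv2.projectPoints(np.array(P,float).reshape(-1,1,3),r,T[:3,3],np.array(c["mtx"]),np.array(c["D"]))[0][:,0]
E
python3 - <<'E'
from h import *
s=get_state();print(s["time"],s["position"],s["tool_rot"])
for n in("top","side"):
    cv2.imwrite(f"pics/{n}0.png",cv2.resize(get_image(n),(800,600),interpolation=cv2.INTER_CUBIC))
    print(n,np.round(get_calibration(n)["world_from_camera"],3))
E
```

```text
0.0 [0.28244884 0.58495384 0.29116211] [-7.00459243e-01 -3.06213211e+00  3.01466284e-03]
top [[ 0.003 -0.99   0.14   0.395]
 [-1.    -0.     0.019 -0.012]
 [-0.019 -0.14  -0.99   1.426]
 [ 0.     0.     0.     1.   ]]
side [[-0.831 -0.338  0.442 -0.373]
 [-0.556  0.471 -0.684  1.43 ]
 [ 0.023 -0.815 -0.58   1.352]
 [ 0.     0.     0.     1.   ]]
```

View pics/top0.png

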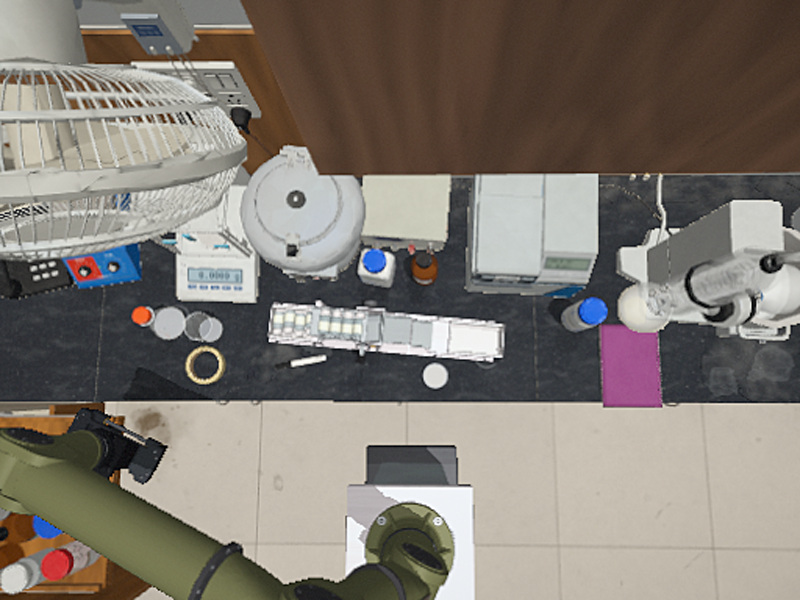

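View pics/side0.png

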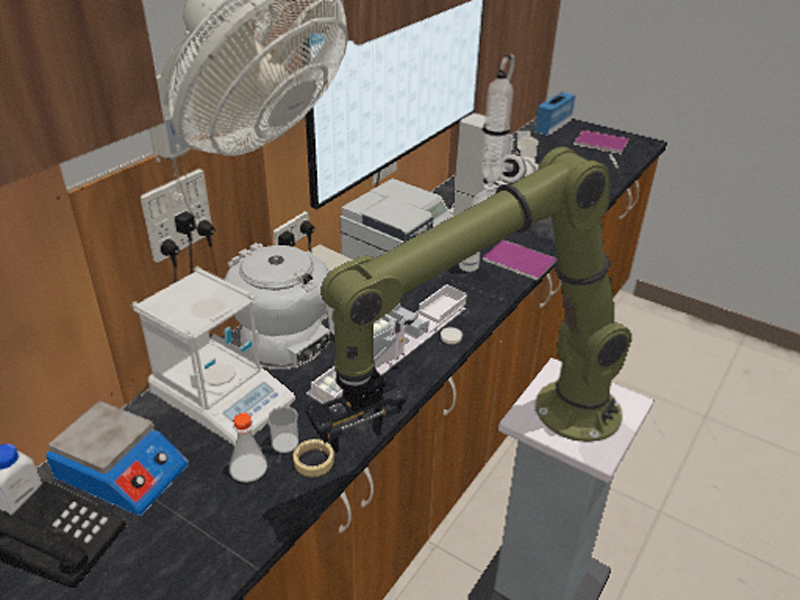

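Top view: the rack runs from about (268,322) to (506,343), with the tray at the right end at about (470,338). The petri dish is at (435,376). I'll zoom in on this.

```bash
python3 - <<'E'
from h import *
a=get_image("top"); np.save("top.npy",a)
c=a[185:260,165:335]
cv2.imwrite("pics/top1.png",cv2.resize(c,None,fx=4.7,fy=4.7,interpolation=cv2.INTER_CUBIC))
print(np.round(get_calibration("top")["mtx"],1))
s=.64
for n,u,v,z in[("L end",269,322,.0),("R end",506,343,.0),("petri",435,376,.016),("sqcap",375,262,.148),("brown",426,262,.18),("jar",593,311,.174)]: print(n,onz("top",u*s,v*s,z).round(3))
E
```

```text
[[347.4   0.  257.8]
 [  0.  347.4 198.1]
 [  0.    0.    1. ]]
L end [0.564 0.371 0.   ]
R end [ 0.509 -0.255  0.   ]
petri [ 0.423 -0.068  0.016]
sqcap [0.692 0.08  0.148]
brown [ 0.685 -0.042  0.18 ]
jar [ 0.57  -0.427  0.174]
```

View pics/top1.png

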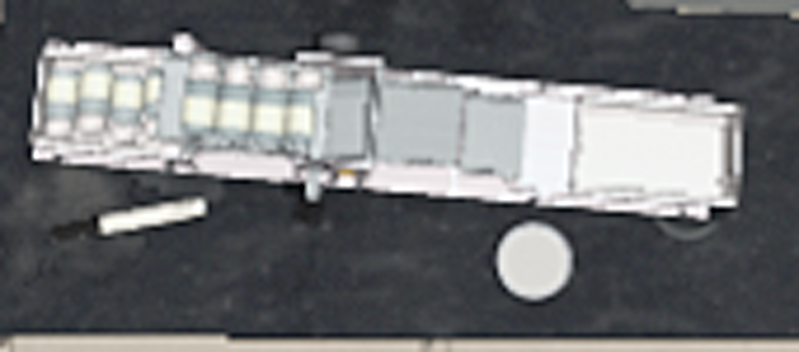

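Zoomed top view: the waiting vials are at about (190–310,110), the tab at (310,208), the gate and chute at (375–525,120), and the tray from 575 to 735 with its outer end at (732,155). The rack yaw is about -5°. I'll move over the rack for close wrist views.

Emit:
{"name": "send_rows", "arguments": {
  "rows": [
    {"x": 17,"y": -50,"z": 8,"roll": -6.9,"hand": 0},
    {"x": 17,"y": -50,"z": 8,"roll": -6.9,"hand": 0},
    {"x": 17,"y": -50,"z": 8,"roll": -6.9,"hand": 0},
    {"x": 17,"y": -50,"z": 8,"roll": -6.9,"hand": 0},
    {"x": 17,"y": -50,"z": 8,"roll": -6.9,"hand": 0},
    {"x": 17,"y": -50,"z": 8,"roll": -6.9,"hand": 0},
    {"x": 17,"y": -50,"z": 8,"roll": -6.9,"hand": 0},
    {"x": 17,"y": -50,"z": 8,"roll": -6.9,"hand": 0},
    {"x": 17,"y": -50,"z": 8,"roll": -6.9,"hand": 0},
    {"x": 17,"y": -50,"z": 8,"roll": -6.9,"hand": 0}
  ]
}}

```text
time: 1.15
position: [0.4418, 0.1152, 0.3675]
tool_rot: [-2.317, -2.121, -0.001]
ft_force: [1.0, -0.1, 0.8]
grip_width: 0.172
grip_force: 0.0
```

```bash
python3 - <<'E'
from h import *
s=get_state();print(s["time"],s["position"],s["tool_rot"])
print(np.round(get_calibration("wrist")["world_from_camera"],3),get_calibration("wrist")["mtx"][0])
cv2.imwrite("pics/w1.png",cv2.resize(get_image("wrist"),(800,600),interpolation=cv2.INTER_CUBIC))
E
```

```text
1.15 [0.44184829 0.1152059  0.3674614 ] [-2.31704456e+00 -2.12136663e+00 -8.71040320e-04]
[[ 0.996 -0.086 -0.021  0.449]
 [-0.089 -0.965 -0.246  0.182]
 [ 0.001  0.246 -0.969  0.46 ]
 [ 0.     0.     0.     1.   ]] [264.79746575   0.         255.52442986]
```

View pics/w1.png

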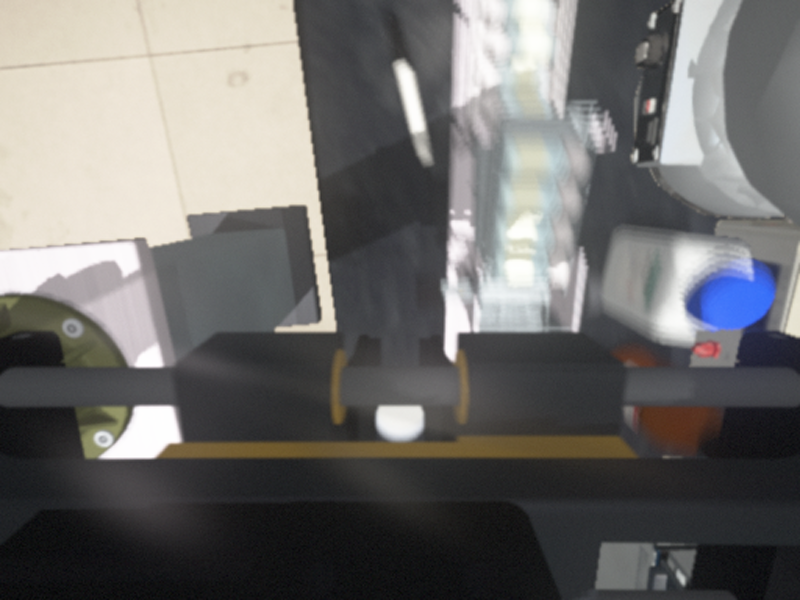

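The wrist view is blurred by motion. The camera looks from the +y side of the gripper, and the stop area is at about (450–590,300). I'll go behind the tray, where it can see the whole right half.

Emit:
{"name": "send_rows", "arguments": {
  "rows": [
    {"x": 5,"y": -48},
    {"x": 5,"y": -48},
    {"x": 5,"y": -48},
    {"x": 5,"y": -48},
    {"x": 5,"y": -48},
    {"x": 5,"y": -48},
    {"x": 5,"y": -48},
    {"x": 5,"y": -48},
    {},
    {}
  ]
}}

```text
schema error: expected keys hand, x, y, z, roll
```

```bash
python3 - <<'E'
from h import *
s=get_state();print(s["time"],s["position"],s["tool_rot"])
import json
c=get_calibration("wrist");json.dump({k:np.array(v).tolist() for k,v in c.items()},open("w2.json","w"))
print(np.round(c["world_from_camera"],3))
cv2.imwrite("pics/w2.png",cv2.resize(get_image("wrist"),(800,600),interpolation=cv2.INTER_CUBIC))
E
```

```text
1.2 [0.44506125 0.10581927 0.36909207] [2.33149325e+00 2.09807914e+00 1.53710090e-03]
[[ 0.994 -0.104 -0.021  0.453]
 [-0.106 -0.963 -0.249  0.173]
 [ 0.006  0.249 -0.968  0.461]
 [ 0.     0.     0.     1.   ]]
```

View pics/w2.png

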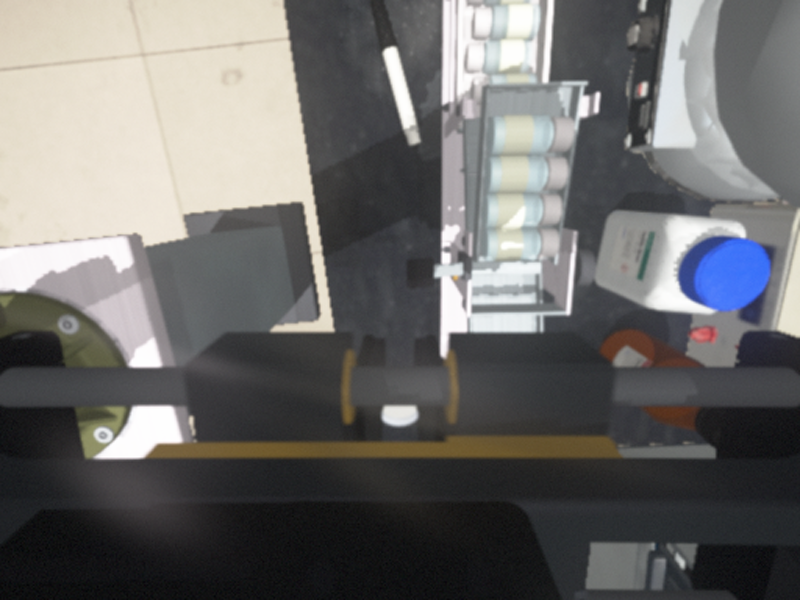

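This one is sharp: the black tab is at about (420,269), the crank at (448,270) and the deflector at about (515,308). Next I'll move behind the tray.

Emit:
{"name": "send_rows", "arguments": {
  "rows": [
    {"x": 4,"y": -47,"z": 0,"roll": 0,"hand": 0},
    {"x": 4,"y": -47,"z": 0,"roll": 0,"hand": 0},
    {"x": 4,"y": -47,"z": 0,"roll": 0,"hand": 0},
    {"x": 4,"y": -47,"z": 0,"roll": 0,"hand": 0},
    {"x": 4,"y": -47,"z": 0,"roll": 0,"hand": 0},
    {"x": 4,"y": -47,"z": 0,"roll": 0,"hand": 0},
    {"x": 4,"y": -47,"z": 0,"roll": 0,"hand": 0},
    {"x": 4,"y": -47,"z": 0,"roll": 0,"hand": 0},
    {"x": 4,"y": -47,"z": 0,"roll": 0,"hand": 0},
    {"x": 0,"y": 0,"z": 0,"roll": 0,"hand": 0}
  ]
}}

```text
time: 2.25
position: [0.4759, -0.3118, 0.3663]
tool_rot: [2.32, 2.115, -0.01]
ft_force: [-0.9, 0.0, -0.1]
grip_width: 0.007
grip_force: 0.0
```

Emit:
{"name": "send_rows", "arguments": {
  "rows": [
    {"x": 0,"y": 0,"z": 0,"roll": 0,"hand": 0},
    {"x": 0,"y": 0,"z": 0,"roll": 0,"hand": 0}
  ]
}}

```text
time: 2.45
position: [0.4784, -0.304, 0.3668]
tool_rot: [-2.309, -2.129, -0.001]
ft_force: [0.6, 0.5, 0.8]
grip_width: 0.005
grip_force: 0.0
```

```bash
python3 - <<'E'
from h import *
import json
w=json.load(open("w2.json"));s=.64
def oz(u,v,z):
    o,d=ray("",u*s,v*s,w);return (o+d*(z-o[2])/d[2]).round(4)
print("tab",oz(420,269,.159),"deflL",oz(462,308,.128),"deflR",oz(573,313,.128))
s_=get_state();print(s_["time"],s_["position"],s_["tool_rot"])
c=get_calibration("wrist");json.dump({k:np.array(v).tolist() for k,v in c.items()},open("w3.json","w"))
print(np.round(c["world_from_camera"],3))
cv2.imwrite("pics/w3.png",cv2.resize(get_image("wrist"),(800,600),interpolation=cv2.INTER_CUBIC))
E
```

```text
tab [0.464  0.1173 0.159 ] deflL [0.497  0.0749 0.128 ] deflR [0.5892 0.0605 0.128 ]
2.45 [ 0.47835281 -0.30399954  0.36680596] [-2.30864148e+00 -2.12907668e+00 -1.09633509e-03]
[[ 0.997 -0.079 -0.019  0.485]
 [-0.082 -0.966 -0.245 -0.237]
 [ 0.001  0.246 -0.969  0.459]
 [ 0.     0.     0.     1.   ]]
```

View pics/w3.png

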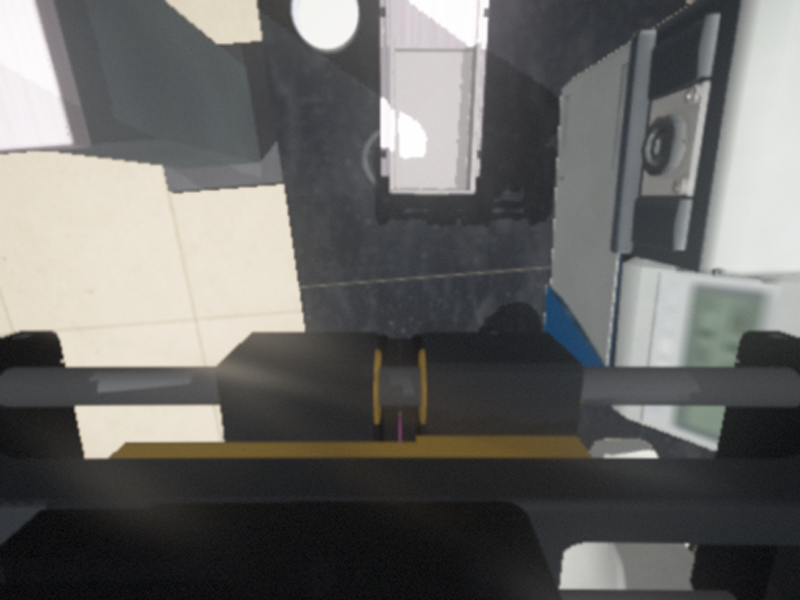

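The tray is visible: its end wall runs from (389,194) to (476,194), and its chute-side wall is at about (392,48)–(478,50). The petri dish is at (325,15).

```bash
python3 - <<'E'
from h import *
import json
s=.64
def oz(f,u,v,z):
    o,d=ray("",u*s,v*s,json.load(open(f)));return (o+d*(z-o[2])/d[2]).round(4)
for n,u,v,z in[("endL",389,194,.044),("endR",477,194,.044),("loL",392,48,.018),("loR",478,50,.018),("sideL top",383,110,.038),("sideR",486,60,.038),("dish",325,15,.016)]:print(n,oz("w3.json",u,v,z))
# top camera refs, crop px -> native
def t(u,v,z): return onz("top",165+u/4.7-.4,185+v/4.7-.4,z).round(4)
for n,u,v,z in[("trayend",738,158,.044),("tray end far",742,104,.044),("tray end near",736,206,.044),("tab",310,208,.159),("crank",313,183,.145),("rackL far",45,42,.05),("rackL near",33,158,.05),("deck plates far L",380,58,.129),("near tray guide",705,218,.004),("gate/chute",463,130,.04),("gate start",374,112,.128),("dish",534,261,.016)]:print(n,t(u,v,z))
E
```

```text
endL [ 0.4752 -0.2353  0.044 ]
endR [ 0.5605 -0.2424  0.044 ]
loL [ 0.4893 -0.1021  0.018 ]
loR [ 0.5705 -0.1105  0.018 ]
sideL top [ 0.4762 -0.1589  0.038 ]
sideR [ 0.5737 -0.125   0.038 ]
dish [ 0.4291 -0.0693  0.016 ]
trayend [ 0.5108 -0.2388  0.044 ]
tray end far [ 0.5568 -0.2432  0.044 ]
tray end near [ 0.4704 -0.2362  0.044 ]
tab [0.4619 0.1116 0.159 ]
crank [0.4822 0.1108 0.145 ]
rackL far [0.6091 0.3514 0.05  ]
rackL near [0.5096 0.3579 0.05  ]
deck plates far L [0.5838 0.0599 0.129 ]
near tray guide [ 0.4622 -0.2157  0.004 ]
gate/chute [ 0.5347 -0.0065  0.04  ]
gate start [0.5403 0.0644 0.128 ]
dish [ 0.4245 -0.0673  0.016 ]
```

The measurements agree with each other: rack origin ≈ (0.542, 0.090), yaw ≈ -4.6°, tray outer face at rack y ≈ -330, so a push of about 57 mm. The closed fingers are already aligned with the rack, so I'll descend behind the tray.

Emit:
{"name": "send_rows", "arguments": {
  "rows": [
    {"x": 18,"y": 10,"z": 0,"roll": 0,"hand": 0},
    {"x": 18,"y": 9,"z": -35,"roll": 0,"hand": 0},
    {"x": 0,"y": 0,"z": -40,"roll": 0,"hand": 0},
    {"x": 0,"y": 0,"z": -40,"roll": 0,"hand": 0},
    {"x": 0,"y": 0,"z": -40,"roll": 0,"hand": 0},
    {"x": 0,"y": 0,"z": -40,"roll": 0,"hand": 0},
    {"x": 0,"y": 0,"z": -35,"roll": 0,"hand": 0},
    {"x": 0,"y": 0,"z": -27,"roll": 0,"hand": 0},
    {"x": 0,"y": 0,"z": -15,"roll": 0,"hand": 0},
    {"x": 0,"y": 0,"z": 0,"roll": 0,"hand": 0}
  ]
}}

```text
time: 3.5
position: [0.5133, -0.2846, 0.0936]
tool_rot: [-2.307, -2.127, 0.001]
ft_force: [0.9, 0.8, 0.1]
grip_width: 0.005
grip_force: 0.0
```

Emit:
{"name": "send_rows", "arguments": {
  "rows": [
    {"x": 0,"y": 0,"z": 0,"roll": 0,"hand": 0},
    {"x": 0,"y": 0,"z": 0,"roll": 0,"hand": 0}
  ]
}}

```text
time: 3.7
position: [0.515, -0.287, 0.097]
tool_rot: [2.309, 2.126, 0.003]
ft_force: [-0.3, 0.6, 0.5]
grip_width: 0.001
grip_force: 0.0
```

Emit:
{"name": "send_rows", "arguments": {
  "rows": [
    {"x": 0.8,"y": 10,"z": 0,"roll": 0,"hand": 0},
    {"x": 0.8,"y": 10,"z": 0,"roll": 0,"hand": 0},
    {"x": 0.8,"y": 10,"z": 0,"roll": 0,"hand": 0},
    {"x": 0.5,"y": 6,"z": 0,"roll": 0,"hand": 0},
    {"x": 0.5,"y": 6,"z": 0,"roll": 0,"hand": 0},
    {"x": 0.5,"y": 6,"z": 0,"roll": 0,"hand": 0},
    {"x": 0.5,"y": 6,"z": 0,"roll": 0,"hand": 0},
    {"x": 0.5,"y": 6,"z": 0,"roll": 0,"hand": 0}
  ]
}}

```text
time: 4.5
position: [0.5185, -0.227, 0.0953]
tool_rot: [2.312, 2.126, -0.001]
ft_force: [0.2, -2.6, 0.2]
grip_width: 0.003
grip_force: 1.7
```

Emit:
{"name": "send_rows", "arguments": {
  "rows": [
    {"x": 0.5,"y": 6,"z": 0,"roll": 0,"hand": 0},
    {"x": 0.5,"y": 6,"z": 0,"roll": 0,"hand": 0},
    {"x": 0.4,"y": 5,"z": 0,"roll": 0,"hand": 0},
    {"x": 0.3,"y": 4,"z": 0,"roll": 0,"hand": 0}
  ]
}}

```text
time: 4.9
position: [0.5205, -0.2054, 0.0953]
tool_rot: [2.312, 2.127, 0.0]
ft_force: [-0.9, -4.4, 0.7]
grip_width: 0.004
grip_force: 1.9
```

Pushing at 2.6–4.4 N. I'll carry on slowly until it hits the stop.

Emit:
{"name": "send_rows", "arguments": {
  "rows": [
    {"x": 0.2,"y": 3,"z": 0,"roll": 0,"hand": 0},
    {"x": 0.2,"y": 3,"z": 0,"roll": 0,"hand": 0},
    {"x": 0.1,"y": 2,"z": 0,"roll": 0,"hand": 0}
  ]
}}

```text
time: 5.2
position: [0.5209, -0.1976, 0.0953]
tool_rot: [2.312, 2.127, 0.0]
ft_force: [0.2, -4.2, 0.7]
grip_width: 0.003
grip_force: 2.0
```

Emit:
{"name": "send_rows", "arguments": {
  "rows": [
    {"x": 0.1,"y": 2,"z": 0,"roll": 0,"hand": 0},
    {"x": 0.1,"y": 2,"z": 0,"roll": 0,"hand": 0}
  ]
}}

```text
time: 5.4
position: [0.5208, -0.195, 0.0953]
tool_rot: [2.311, 2.125, -0.002]
ft_force: [-0.4, -9.2, 0.7]
grip_width: 0.004
grip_force: 4.6
```

Emit:
{"name": "send_rows", "arguments": {
  "rows": [
    {"x": 0.1,"y": 2,"z": 0,"roll": 0,"hand": 0},
    {"x": 0,"y": 0,"z": 0,"roll": 0,"hand": 0}
  ]
}}

```text
time: 5.6
position: [0.5205, -0.1948, 0.0954]
tool_rot: [2.311, 2.123, -0.005]
ft_force: [-0.8, -8.8, -1.0]
grip_width: 0.003
grip_force: 5.0
```

Emit:
{"name": "send_rows", "arguments": {
  "rows": [
    {"x": 0.2,"y": 3,"z": 0,"roll": 0,"hand": 0},
    {"x": 0.2,"y": 3,"z": 0,"roll": 0,"hand": 0},
    {"x": 0,"y": 0,"z": 0,"roll": 0,"hand": 0}
  ]
}}

```text
time: 5.9
position: [0.5205, -0.194, 0.0962]
tool_rot: [2.309, 2.115, -0.011]
ft_force: [-1.6, -19.4, 0.8]
grip_width: 0.009
grip_force: 9.9
```

Firm stop at 19 N, where it was expected. I'll back off, rise and look at the seam and the gate.

Emit:
{"name": "send_rows", "arguments": {
  "rows": [
    {"x": -2,"y": -20,"z": 0,"roll": 0,"hand": 0},
    {"x": -1,"y": -15,"z": 0,"roll": 0,"hand": 0},
    {"x": 0,"y": 0,"z": 45,"roll": 0,"hand": 0},
    {"x": 0,"y": 0,"z": 45,"roll": 0,"hand": 0},
    {"x": 0,"y": 0,"z": 45,"roll": 0,"hand": 0},
    {"x": -5,"y": 0,"z": 45,"roll": 0,"hand": 0},
    {"x": -5,"y": 0,"z": 45,"roll": 0,"hand": 0},
    {"x": -5,"y": 0,"z": 40,"roll": 0,"hand": 0},
    {"x": 0,"y": 0,"z": 0,"roll": 0,"hand": 0},
    {"x": 0,"y": 0,"z": 0,"roll": 0,"hand": 0}
  ]
}}

```text
time: 6.9
position: [0.5039, -0.2193, 0.3606]
tool_rot: [-2.309, -2.129, -0.004]
ft_force: [-0.3, 1.0, -0.2]
grip_width: 0.006
grip_force: 0.0
```

```bash
python3 - <<'E'
from h import *
import json
s_=get_state();print(s_["time"],s_["position"],s_["tool_rot"])
c=get_calibration("wrist");json.dump({k:np.array(v).tolist() for k,v in c.items()},open("w4.json","w"))
a=get_image("wrist")[:190,180:400]
cv2.imwrite("pics/w4.png",cv2.resize(a,None,fx=3,fy=3,interpolation=cv2.INTER_CUBIC))
E
```

```text
6.9 [ 0.50392581 -0.2192575   0.36062493] [-2.30946371 -2.12857609 -0.00422233]
```

View pics/w4.png

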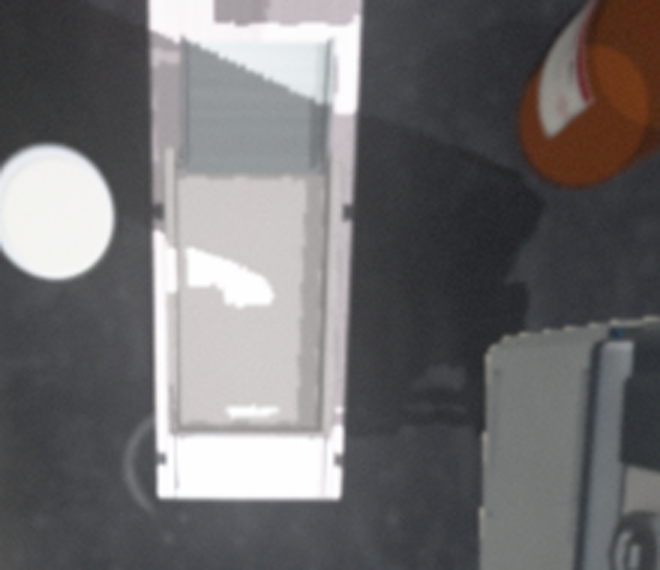

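The tray is home, with its low wall under the chute lip at about (250,172). The base end is at (157–341,498) and the chute at (185–330,40–172). I'll refine the rack frame from this picture.

```bash
python3 - <<'E'
from h import *
import json
w=json.load(open("w4.json"))
def oz(u,v,z):
    o,d=ray("",180+(u-1)/3,(v-1)/3,w);return o+d*(z-o[2])/d[2]
a,b=oz(157,498,.004),oz(341,498,.004); ll=oz(180,172,.026); lr=oz(325,172,.026)
ou=(oz(174,432,.044)+oz(323,432,.044))/2
print(a,b,np.linalg.norm(a-b),ll,lr,ou)
for yaw in (-4.2,-4.6,-5):
    t=np.radians(yaw); ex=np.array([np.cos(t),np.sin(t)]);ey=np.array([-np.sin(t),np.cos(t)])
    print(yaw,"origin from base",((a+b)/2)[:2]+.295*ey,"lip",((ll+lr)/2)[:2]+.147*ey,"tray",ou[:2]+.273*ey)
    O=((a+b)/2)[:2]+.295*ey; print(" gate",O-.086*ey," tab",O-.083*ex+.018*ey)
E
```

```text
[ 0.46581597 -0.21603281  0.004     ] [ 0.57015232 -0.22467709  0.004     ] 0.10469382999039048 [ 0.49600631 -0.05406664  0.026     ] [ 0.56682529 -0.05989376  0.026     ] [ 0.51958867 -0.18064031  0.044     ]
-4.2 origin from base [0.53958941 0.07385282] lip [0.54218181 0.08962503] tray [0.5395827  0.09162654]
 gate [ 0.53329093 -0.01191622]  tab [0.4581306  0.09788326]
-4.6 origin from base [0.54164282 0.07369482] lip [0.54320504 0.08954629] tray [0.54148298 0.09148032]
 gate [ 0.53474572 -0.01202816]  tab [0.46035376 0.09829335]
-5 origin from base [0.54369509 0.07352249] lip [0.54422769 0.08946042] tray [0.54338219 0.09132084]
 gate [ 0.53619969 -0.01215025]  tab [0.46257973 0.09868792]
```

Lip, tray and tab all agree on an origin of ≈ (0.542, 0.0895). The gate press point is at ≈ (0.535, 0.004). I'll press slightly towards the robot of centre, to keep clear of the bottles.

Emit:
{"name": "send_rows", "arguments": {
  "rows": [
    {"x": 4,"y": 45,"z": 0,"roll": 0,"hand": 0},
    {"x": 4,"y": 45,"z": 0,"roll": 0,"hand": 0},
    {"x": 4,"y": 45,"z": 0,"roll": 0,"hand": 0},
    {"x": 4,"y": 45,"z": 0,"roll": 0,"hand": 0},
    {"x": 5,"y": 43,"z": 0,"roll": 0,"hand": 0},
    {"x": 0,"y": 0,"z": -40,"roll": 0,"hand": 0},
    {"x": 0,"y": 0,"z": -40,"roll": 0,"hand": 0},
    {"x": 0,"y": 0,"z": -40,"roll": 0,"hand": 0},
    {"x": 0,"y": 0,"z": -40,"roll": 0,"hand": 0},
    {"x": 0,"y": 0,"z": -15,"roll": 0,"hand": 0}
  ]
}}

```text
time: 7.95
position: [0.5207, 0.0028, 0.1796]
tool_rot: [-2.308, -2.124, 0.013]
ft_force: [-0.8, -0.3, -0.0]
grip_width: 0.004
grip_force: 0.0
```

Emit:
{"name": "send_rows", "arguments": {
  "rows": [
    {"x": 0,"y": 0,"z": 0,"roll": 0,"hand": 0},
    {"x": 0,"y": 0,"z": 0,"roll": 0,"hand": 0}
  ]
}}

```text
time: 8.15
position: [0.5251, 0.0024, 0.1859]
tool_rot: [2.312, 2.127, 0.0]
ft_force: [0.2, 0.3, 1.3]
grip_width: 0.007
grip_force: 0.0
```

Emit:
{"name": "send_rows", "arguments": {
  "rows": [
    {"x": 0,"y": 0,"z": -10,"roll": 0,"hand": 0},
    {"x": 0,"y": 0,"z": -10,"roll": 0,"hand": 0},
    {"x": 0,"y": 0,"z": -8,"roll": 0,"hand": 0},
    {"x": 0,"y": 0,"z": -8,"roll": 0,"hand": 0},
    {"x": 0,"y": 0,"z": -8,"roll": 0,"hand": 0},
    {"x": 0,"y": 0,"z": -8,"roll": 0,"hand": 0},
    {"x": 0,"y": 0,"z": -6,"roll": 0,"hand": 0}
  ]
}}

```text
time: 8.85
position: [0.5243, 0.0024, 0.1263]
tool_rot: [-2.312, -2.127, 0.001]
ft_force: [0.3, 1.0, 0.0]
grip_width: 0.007
grip_force: 0.0
```

Emit:
{"name": "send_rows", "arguments": {
  "rows": [
    {"x": 0,"y": 0,"z": -5,"roll": 0,"hand": 0},
    {"x": 0,"y": 0,"z": -3,"roll": 0,"hand": 0},
    {"x": 0,"y": 0,"z": -2,"roll": 0,"hand": 0}
  ]
}}

```text
time: 9.15
position: [0.5246, 0.0024, 0.1174]
tool_rot: [-2.312, -2.127, 0.0]
ft_force: [-4.7, 0.2, 14.2]
grip_width: 0.005
grip_force: 6.9
```

Emit:
{"name": "send_rows", "arguments": {
  "rows": [
    {"x": 0,"y": 0,"z": -2,"roll": 0,"hand": 0},
    {"x": 0,"y": 0,"z": -2,"roll": 0,"hand": 0}
  ]
}}

```text
time: 9.35
position: [0.5248, 0.0023, 0.1168]
tool_rot: [-2.31, -2.125, -0.001]
ft_force: [-16.2, -0.5, 41.9]
grip_width: 0.003
grip_force: 20.8
```

Down on the stop (tip at z 47 mm). I'll lift off and look.

Emit:
{"name": "send_rows", "arguments": {
  "rows": [
    {"x": 0,"y": 0,"z": 5,"roll": 0,"hand": 0},
    {"x": 0,"y": 0,"z": 20,"roll": 0,"hand": 0},
    {"x": 0,"y": 0,"z": 40,"roll": 0,"hand": 0},
    {"x": 0,"y": 0,"z": 45,"roll": 0,"hand": 0},
    {"x": -5,"y": -20,"z": 45,"roll": 0,"hand": 0},
    {"x": -5,"y": -40,"z": 45,"roll": 0,"hand": 0},
    {"x": -5,"y": -50,"z": 40,"roll": 0,"hand": 0},
    {"x": -5,"y": -40,"z": 0,"roll": 0,"hand": 0},
    {"x": 0,"y": 0,"z": 0,"roll": 0,"hand": 0},
    {"x": 0,"y": 0,"z": 0,"roll": 0,"hand": 0}
  ]
}}

```text
time: 10.35
position: [0.5063, -0.1308, 0.3368]
tool_rot: [2.315, 2.124, 0.002]
ft_force: [0.1, 0.7, 0.4]
grip_width: 0.004
grip_force: 0.0
```

```bash
python3 - <<'E'
from h import *
import json
s_=get_state();print(s_["time"],s_["position"],s_["tool_rot"])
c=get_calibration("wrist");json.dump({k:np.array(v).tolist() for k,v in c.items()},open("w5.json","w"))
a=get_image("wrist")[:200,180:400]
cv2.imwrite("pics/w5.png",cv2.resize(a,None,fx=3,fy=3,interpolation=cv2.INTER_CUBIC))
E
```

```text
10.35 [ 0.50626386 -0.13077861  0.33679697] [2.31494145e+00 2.12380156e+00 1.96400757e-03]
```

View pics/w5.png

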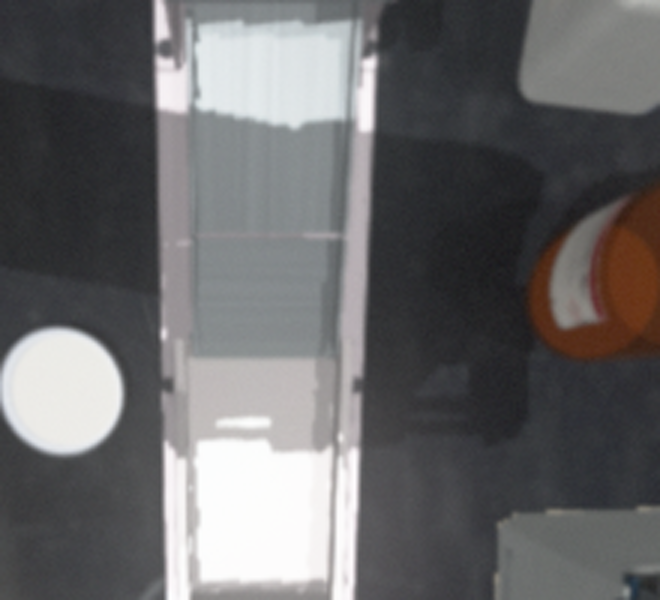

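The gate is down to the right and flush with the chute (seam at row 236); the tray is still home. Now the tab at ≈ (0.462, 0.114), with the body turned parallel to the rack.

Emit:
{"name": "send_rows", "arguments": {
  "rows": [
    {"x": -4.5,"y": 25,"z": 0,"roll": 8.5,"hand": 0},
    {"x": -4.5,"y": 25,"z": 0,"roll": 8.5,"hand": 0},
    {"x": -4.5,"y": 25,"z": 0,"roll": 8.5,"hand": 0},
    {"x": -4.5,"y": 25,"z": 0,"roll": 8.5,"hand": 0},
    {"x": -4.5,"y": 25,"z": 0,"roll": 8.5,"hand": 0},
    {"x": -4.5,"y": 25,"z": 0,"roll": 8.5,"hand": 0},
    {"x": -4.5,"y": 25,"z": 0,"roll": 8.5,"hand": 0},
    {"x": -4.5,"y": 25,"z": 0,"roll": 8.5,"hand": 0},
    {"x": -4.5,"y": 25,"z": 0,"roll": 8.5,"hand": 0},
    {"x": -3.5,"y": 20,"z": 0,"roll": 8.5,"hand": 0}
  ]
}}

```text
time: 11.4
position: [0.4614, 0.1187, 0.336]
tool_rot: [-0.251, -3.131, 0.0]
ft_force: [-0.5, 0.0, -0.4]
grip_width: 0.004
grip_force: 0.0
```

Emit:
{"name": "send_rows", "arguments": {
  "rows": [
    {"x": 0,"y": 0,"z": -20,"roll": 5,"hand": 0},
    {"x": 0,"y": 0,"z": -20,"roll": 0,"hand": 0},
    {"x": 0,"y": 0,"z": -15,"roll": 0,"hand": 0},
    {"x": 0,"y": 0,"z": 0,"roll": 0,"hand": 0},
    {"x": 0,"y": 0,"z": 0,"roll": 0,"hand": 0}
  ]
}}

```text
time: 11.9
position: [0.4622, 0.1163, 0.2815]
tool_rot: [-0.128, -3.138, 0.001]
ft_force: [0.2, 0.6, 0.6]
grip_width: 0.007
grip_force: 0.0
```

Emit:
{"name": "send_rows", "arguments": {
  "rows": [
    {"x": 0,"y": -1,"z": -20,"roll": 0,"hand": 0},
    {"x": 0,"y": -1,"z": -20,"roll": 0,"hand": 0},
    {"x": 0,"y": 0,"z": -8,"roll": 0,"hand": 0},
    {"x": 0,"y": 0,"z": -6,"roll": 0,"hand": 0}
  ]
}}

```text
time: 12.3
position: [0.4626, 0.1137, 0.2279]
tool_rot: [0.13, 3.139, 0.001]
ft_force: [-0.4, -0.9, 1.5]
grip_width: 0.009
grip_force: 0.8
```

Emit:
{"name": "send_rows", "arguments": {
  "rows": [
    {"x": 0,"y": 0,"z": -8,"roll": 0,"hand": 0},
    {"x": 0,"y": 0,"z": -8,"roll": 0,"hand": 0},
    {"x": 0,"y": 0,"z": -8,"roll": 0,"hand": 0},
    {"x": 0,"y": 0,"z": -6,"roll": 0,"hand": 0}
  ]
}}

```text
time: 12.7
position: [0.4634, 0.1134, 0.1975]
tool_rot: [0.131, 3.137, 0.001]
ft_force: [0.1, 0.5, 9.6]
grip_width: 0.0
grip_force: 5.4
```

Emit:
{"name": "send_rows", "arguments": {
  "rows": [
    {"x": 0,"y": 0,"z": -2,"roll": 0,"hand": 0},
    {"x": 0,"y": 0,"z": -1,"roll": 0,"hand": 0}
  ]
}}

```text
time: 12.9
position: [0.4638, 0.1134, 0.1969]
tool_rot: [0.131, 3.137, 0.002]
ft_force: [-5.4, -2.3, 21.0]
grip_width: 0.005
grip_force: 10.7
```

The tab is at its end stop (tip at z 127 mm, as predicted). I'll wait a moment for the vials to roll, then lift away and look.

Emit:
{"name": "send_rows", "arguments": {
  "rows": [
    {"x": 0,"y": 0,"z": 0,"roll": 0,"hand": 0},
    {"x": 0,"y": 0,"z": 0,"roll": 0,"hand": 0},
    {"x": 0,"y": 0,"z": 0,"roll": 0,"hand": 0},
    {"x": 0,"y": 0,"z": 0,"roll": 0,"hand": 0},
    {"x": 0,"y": 0,"z": 0,"roll": 0,"hand": 0},
    {"x": 0,"y": 0,"z": 0,"roll": 0,"hand": 0},
    {"x": 0,"y": 0,"z": 0,"roll": 0,"hand": 0},
    {"x": 0,"y": 0,"z": 0,"roll": 0,"hand": 0},
    {"x": 0,"y": 0,"z": 0,"roll": 0,"hand": 0},
    {"x": 0,"y": 0,"z": 0,"roll": 0,"hand": 0}
  ]
}}

```text
time: 13.9
position: [0.4637, 0.1134, 0.197]
tool_rot: [0.131, 3.137, 0.003]
ft_force: [-4.9, -1.6, 18.3]
grip_width: 0.006
grip_force: 8.5
```

Emit:
{"name": "send_rows", "arguments": {
  "rows": [
    {"x": 0,"y": 0,"z": 5,"roll": 0,"hand": 0},
    {"x": 0,"y": 0,"z": 20,"roll": 0,"hand": 0},
    {"x": 0,"y": 0,"z": 40,"roll": 0,"hand": 0},
    {"x": 0,"y": 20,"z": 40,"roll": 0,"hand": 0},
    {"x": -5,"y": 45,"z": 30,"roll": 0,"hand": 0},
    {"x": -5,"y": 45,"z": 0,"roll": 0,"hand": 0},
    {"x": -5,"y": 45,"z": 0,"roll": 0,"hand": 0},
    {"x": -5,"y": 45,"z": 0,"roll": 0,"hand": 0},
    {"x": -5,"y": 45,"z": 0,"roll": 0,"hand": 0},
    {"x": 0,"y": 0,"z": 0,"roll": 0,"hand": 0}
  ]
}}

```text
time: 14.9
position: [0.4344, 0.362, 0.3253]
tool_rot: [-0.114, -3.137, -0.001]
ft_force: [-0.4, 0.5, 0.2]
grip_width: 0.006
grip_force: 0.0
```

```bash
python3 - <<'E'
from h import *
a=get_image("top")[170:270,165:335]
cv2.imwrite("pics/top2.png",cv2.resize(a,None,fx=4.7,fy=4.7,interpolation=cv2.INTER_CUBIC))
E
```

```text
(no output)
```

View pics/top2.png

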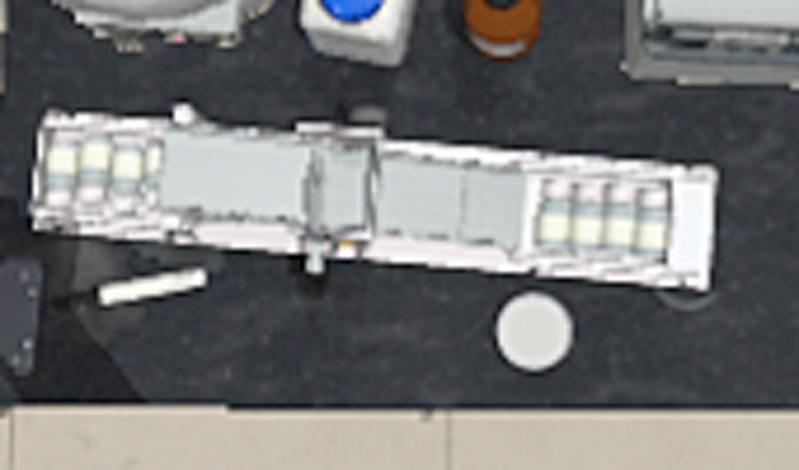

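All four vials are in the right tray at about (552–655,215), the deck is empty, and the gate is level with the chute. The tray is still home and the bystanders haven't moved. I'll let it settle, then hand in.

Emit:
{"name": "send_rows", "arguments": {
  "rows": [
    {"x": 0,"y": 0,"z": 0,"roll": 0,"hand": 0},
    {"x": 0,"y": 0,"z": 0,"roll": 0,"hand": 0},
    {"x": 0,"y": 0,"z": 0,"roll": 0,"hand": 0},
    {"x": 0,"y": 0,"z": 0,"roll": 0,"hand": 0},
    {"x": 0,"y": 0,"z": 0,"roll": 0,"hand": 0},
    {"x": 0,"y": 0,"z": 0,"roll": 0,"hand": 0},
    {"x": 0,"y": 0,"z": 0,"roll": 0,"hand": 0},
    {"x": 0,"y": 0,"z": 0,"roll": 0,"hand": 0},
    {"x": 0,"y": 0,"z": 0,"roll": 0,"hand": 0},
    {"x": 0,"y": 0,"z": 0,"roll": 0,"hand": 0}
  ]
}}

```text
time: 15.95
position: [0.4379, 0.3547, 0.3271]
tool_rot: [-0.131, -3.139, -0.0]
ft_force: [-0.2, 0.2, 0.2]
grip_width: 0.004
grip_force: 0.0
```

```bash
python3 -c "
from bench import *
print(close_job())"
```

```text
the job is handed in; nothing more can be done
None
```

The job is handed in at about 16 s: the tray was pushed home, the gate rocked fully right, then the stop opened, and the last picture showed all four vials in the right tray with the gate still over to the right.

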